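Unhook the handheld from its lipped charging cradle

ROBOT

A 6-joint arm with a two-finger parallel gripper is mounted at the origin on a cart in front of the work surface, level with it; the furniture and walls round the work are solid. World frame = base frame: x ahead of the robot, y to its left, z up, the work surface at z = 0. Lengths are in m, angles in degrees, forces in N, time in s.
With the tool pointing down it reaches from about 0.35 to 0.875 m from the base axis. Payload 4.2 kg.
Tool frame: the origin (TCP) lies midway between the tips of the shut fingers; the grasp point (between the pads) lies r.grasp_offset behind it (r.grasp_offset is the distance from the TCP to the grasp point, in m); z points along the fingers, y is the direction in which the jaws open and shut (so a half turn about z gives the same grasp; the last joint's range is limited). The gripper opens to 87 mm and grips with 3 to 60 N. Pads are 19 mm wide; open, the fingers measure 117 mm over their backs; the gripper's body (75 mm by 190 mm) begins 51 mm behind the grasp point.
Start: joints at [87.124, 22.042, 0.453, 0, -68.411, -14.817], TCP at [0.19, 0.595, 0.223] pointing down, gripper open.
Joint ranges: [-179.83, 179.83], [-69.29, 118.12], [-61.27, 80.66], [-181.25, 117.63], [-171.15, -9.14], [-177.46, 177.46]. Speed limits (degrees/s): [159.86, 159.86, 180, 180, 180, 180].

INTERFACE

Orientations are given as a 3x3 rotation matrix whose columns are the frame's x, y, z axes.
In Python, from station import sense, optics, r gives the robot as it stands. The module is installed in compiled form; this text tells all that it offers.
- The arm moves only by the tool servo_tool, never from a script. Its argument "deltas" is a list of rows, each an object with "slide": the shift along the tool's x, y, z in units of 25 mm (1.0 is 25 mm), a list of three; "spin": the turn about the tool's z in units of 8 degrees (1.0 is 8 degrees). A call has 1 to 10 rows; each row shifts and turns the pose as measured when the row begins, along the tool's axes as they then stand; what a row does not reach is not made up. A row lasts 1/10 s, in which the tool goes at most 50 mm and 8.59 degrees, less where a joint would pass 70% of its speed; a pose out of reach is approached as far as the arm can. A call is refused whole if a number of a shift passes 1 or a number of a turn 1, either way. A call with a gripper value outside its range is refused whole. "gripper" is the closure in counts, from 0 (fully open) to 255 (shut), set as the call begins (left out, the last holds). The fingers move at their own pace and stop on an object; the grip force is fixed at half the most. Time passes only in rows, so rows that do not move let the fingers close. It gives the time, the measured TCP pose, the force and the opening at its end, in the units of the state.
- sense(): the state, without advancing time (a new reading comes with each control period).
- optics.capture(name): name is "scene" or "top" or "wrist"; returns a dict with "frame" (420x560x3 uint8, red, green, blue), "camera_matrix" (3x3 intrinsics, pixels), "k1" (the pictures are not rectified: a ray, as slopes to the right and down, at radius r is drawn at 1 + k1 r^2 times it, then the intrinsics apply), "eye" and "rotation" of the camera in the world. Camera axes: x right, y down, z forward; pixel columns grow to the right and rows downward; lengths in m; the calibration is good to about 2 mm. A picture is of the moment at which its call begins. There is no depth.
- r.finish_job(): hands the job in, once; it reports no verdict.
The state is a dict: "time_s": time; "joints": joint angles; "joint_velocities": joint speeds; "effort": joint torques, N m; "tcp_pos": TCP position; "ee_rot": TCP orientation; "wrist_force": force on the tool from outside, world axes, zero at the start; "moment": the same for the moment, N m; "gripper_width": opening from 0.0 (shut) to 1.0 (fully open).
Only numpy, scipy, OpenCV 4.12 (cv2) and the standard library are available. Lean on these libraries where they do the work, as an engineer would, in place of code of your own. Each camera call takes 0.05 s, during which the arm holds its last target.

TASK

Take the handheld terminal out of its charging cradle: ease it back against the sprung pad inside the hood until its toe has come out from under the front lip, tip the toe end up over the lip and draw it out, gently, never forcing it against the cradle. Then lay it gently down flat, keys up, lengthwise in the middle of the cork mat, let go, and leave the jar, the tape roll and the coin roll where they are.

Things in the scene. Friction and masses are not known exactly. Their poses are not given: they have to be found in the camera images.
- handset: Handheld terminal, black, screen and keys on top, loose, about 220 g (varies). Main body 90 (x) x 54 (y) x 30 (z) mm; grip it across the 54 mm. Flat toe at the front (-x), flat tongue at the rear (+x). Origin: centre of the main body's underside; x points to the tongue, z up. In the cradle the underside is 8 mm above the counter and the axes agree with the cradle's (0.02 rad).
- handset_toe (a point): Front end of the handset's toe, at the underside, 73 mm to -x of the handset's origin. The toe sticks out 28 mm from the body, is 40 wide and 8 thick, flush with the underside.
- handset_tongue (a point): Rear end of the handset's tongue, at the underside, 84 mm to +x of the handset's origin. The tongue sticks out 39 mm from the body, is 40 wide and 12 thick, flush with the underside.
- cradle: Charging cradle, fixed. Base plate x -96 to +136, y +-38, 4 mm thick; origin on the counter, x points to the hood (rear), z up. Nothing stands beside the handset's body. The handset must never press on the cradle (base, hood, lip or pad together) with more than 15 N in any direction: a caught toe or a push too far exceeds that. The bed it lies on bears more.
- cradle_front (a point): Middle of the base plate's front edge, x = -96 mm, z = 4 mm in the cradle's frame. Near it stands a metal lip, overhanging the toe: 46 wide, underside z = 20, top z = 27 mm (so the toe has 4 mm of air above it), overhang 25 mm. Lip and pad are one slide, locked at an unmeasured shift of -11 to +9 mm along x; the lip's edge is at x = -49 mm plus that. The toe starts 1 to 24 mm under it.
- cradle_rear (a point): Middle of the base plate's rear edge, x = +136 mm, z = 4 mm in the cradle's frame. Ahead of it, hidden in the hood, is the sprung pad, facing -x, face at x = +109 mm plus the slide's unmeasured shift; 8 N per mm, 5 mm of travel. The toe clears the lip 1 mm before the tongue meets the pad, so 4 to 8 N felt from the pad means that it is clear.
- hood_mouth (a point): Middle of the lower front edge of the hood's roof, x = 84, z = 33 mm in the cradle's frame. The fixed hood, 58 wide and 38 high outside, reaches 52 mm back from here; inside it is 46 wide and 25 high above the bed, so the tongue cannot be lifted straight out, and tips by at most about 0.3 rad inside.
- bed: Flat black bed of the cradle, fixed on its base, 44 mm wide, top at z = 8 mm, x from -62 to +128 mm; the handset lies and slides on it. Same origin and axes as the cradle.
- mat: Cork mat, fixed flat on the counter, 230 (x) x 130 (y) x 4 mm. Origin: centre of its underside; x along its length.
- balm_jar: Round squat jar 58 mm across, 50 high, loose bystander. Origin: centre of its underside.
- tape_roll: Small dark roll of tape lying flat, 53 mm across, 19 high, loose bystander. Origin: underside.
- coin_roll: Paper roll of coins lying down, 22 mm across, 64 long, loose bystander. Origin: underside.

How it is judged (in metres and radians):
On the way:
1. the toe end is up above the lip while the tongue is still under the hood (z of handset_toe in the frame of cradle above 0.028 m and x of handset_tongue in the frame of cradle above 0.086 m), for 0.1 s.
At the end, for the whole second after the job is handed in: The handset lies at rest flat on the mat, keys up (within 0.06 rad of level), its origin within 30 mm of the mat's middle along the mat and 25 mm across it, its length within 0.2 rad of the mat's length (either way round) (x of handset in the frame of mat between -0.03 and 0.03 m and y of handset in the frame of mat between -0.025 and 0.025 m and z of handset in the frame of mat below 0.009 m and angle between handset's own z axis and vertical below 0.06 rad and angle between the x axis of handset and the x axis of mat, either way round below 0.2 rad and linear speed of handset below 0.01 m/s); the robot touches nothing.
It fails at once if the handset and the cradle press on each other with more than 15 N (contact force between handset and cradle above 15 N).
It fails at once if the handset is put down on the mat with more than 30 N (contact force between handset and mat above 30 N).
It fails at once if the jar, the tape roll or the coin roll is shifted by more than 30 mm (distance of any of balm_jar, tape_roll, coin_roll from where it was at the start of the episode above 0.03 m).
It also fails if it takes over 51 s, if anything falls off the work surface, if the arm or the gripper's body presses on something with over 40 N, if the wrist force passes 120 N, or if a joint passes its speed limit or range.

## Working session

There is one attempt and no reset: what is moved stays moved. The work goes in short steps, Python scripts to look and compute and a tool call to move; the robot and the scene stay as the last step left them, time stands still between calls to the robot, and variables do not carry over. Pictures are saved under pics/ and viewed, and the job is handed in when it is done.

Besides the shell and the picture viewer there is one more tool, called after "Call:" by a JSON object that holds its "method" and its "body". servo_tool: Moves the arm, as the interface text tells. Its arguments: {"type":"object","properties":{"deltas":{"type":"array"},"gripper":{"type":"number"}},"required":["deltas"]}

```bash
ls; mkdir -p pics; python3 - <<'E'
from station import sense, optics, r
import cv2
s=sense();print(s['time_s'],s['tcp_pos'],s['ee_rot'],s['wrist_force'],s['gripper_width'],r.grasp_offset)
for n in ['scene','top','wrist']:
    c=optics.capture(n);cv2.imwrite(f'pics/{n}0.png',c['frame'][:,:,::-1]);print(n,c['camera_matrix'],c['k1'],c['eye'],c['rotation'])
E
```

```text
pics
0.0 [0.1897596  0.59486548 0.22144142] [[ 9.52641010e-01 -3.04096655e-01 -5.75306806e-04]
 [-3.04097181e-01 -9.52638581e-01 -2.15382157e-03]
 [ 1.06910475e-04  2.22676793e-03 -9.99997515e-01]] [-0.14331087  0.51539696  0.62258941] 0.9979579777138725 0.0187
scene [[410.04026767   0.         281.80041636]
 [  0.         410.04026767 213.26972073]
 [  0.           0.           1.        ]] -0.11359545600670481 [ 0.09190361 -0.42120204  0.65166885] [[ 0.66468544 -0.51693961  0.5394133 ]
 [-0.74698538 -0.47368888  0.46651012]
 [ 0.01435652 -0.71301633 -0.70100043]]
top [[539.36840113   0.         291.11990813]
 [  0.         539.36840113 210.8922897 ]
 [  0.           0.           1.        ]] -0.08805585389043853 [ 0.39471735 -0.00813539  1.03408851] [[-0.0143241  -0.99031461  0.13810067]
 [-0.99987847  0.0133366  -0.00807333]
 [ 0.00615335 -0.13819953 -0.99038529]]
wrist [[296.41374366   0.         281.46455608]
 [  0.         296.41374366 207.31127147]
 [  0.           0.           1.        ]] -0.04998629829538274 [0.26174119 0.57160228 0.38403528] [[-0.30304083 -0.91645598 -0.26129425]
 [-0.95297502  0.29206093  0.08086421]
 [ 0.00220535  0.27351205 -0.96186605]]
```

View pics/scene0.png

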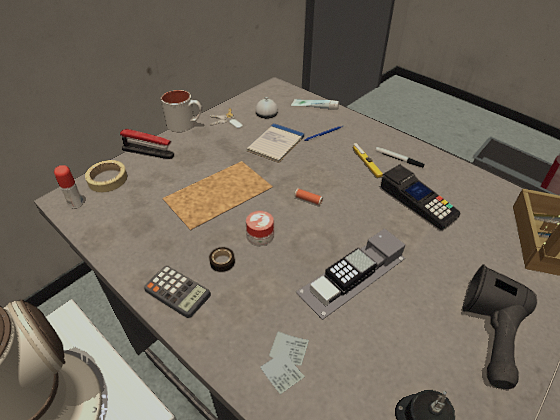

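View pics/top0.png

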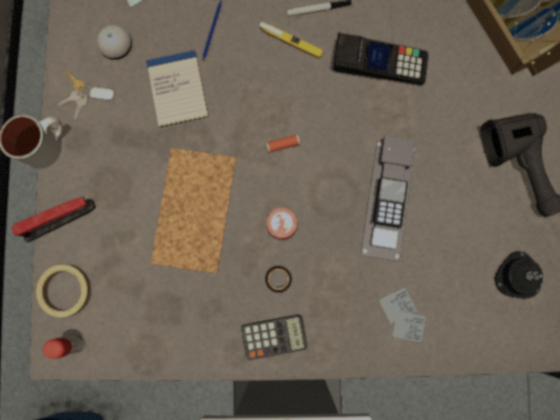

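View pics/wrist0.png

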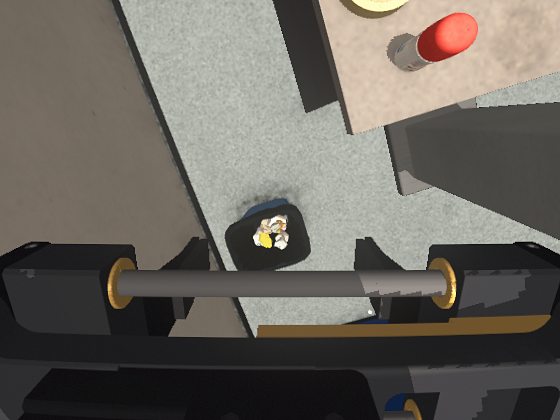

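```bash
python3 - <<'E'
import cv2
a=cv2.imread('pics/top0.png')
cv2.imwrite('pics/topc.png',cv2.resize(a[120:280,340:440],None,fx=4,fy=3.75*4/3.75,interpolation=cv2.INTER_CUBIC)[:600])
cv2.imwrite('pics/topc.png',cv2.resize(a[130:270,345:435],None,fx=4.2,fy=4.2,interpolation=cv2.INTER_CUBIC))
cv2.imwrite('pics/topm.png',cv2.resize(a[140:290,140:310],None,fx=4,fy=4,interpolation=cv2.INTER_CUBIC))
b=cv2.imread('pics/scene0.png')
cv2.imwrite('pics/scc.png',cv2.resize(b[225:325,290:415],None,fx=6,fy=6,interpolation=cv2.INTER_CUBIC))
E
```

```text
(no output)
```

View pics/topc.png

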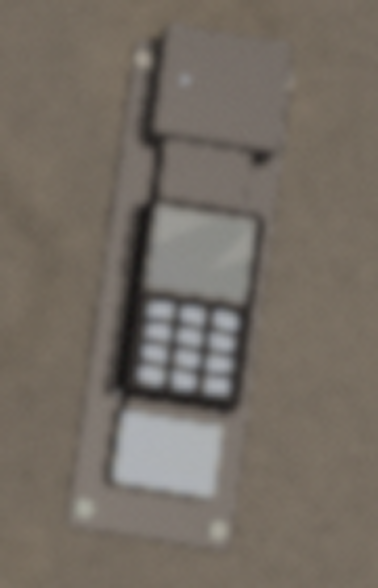

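View pics/topm.png

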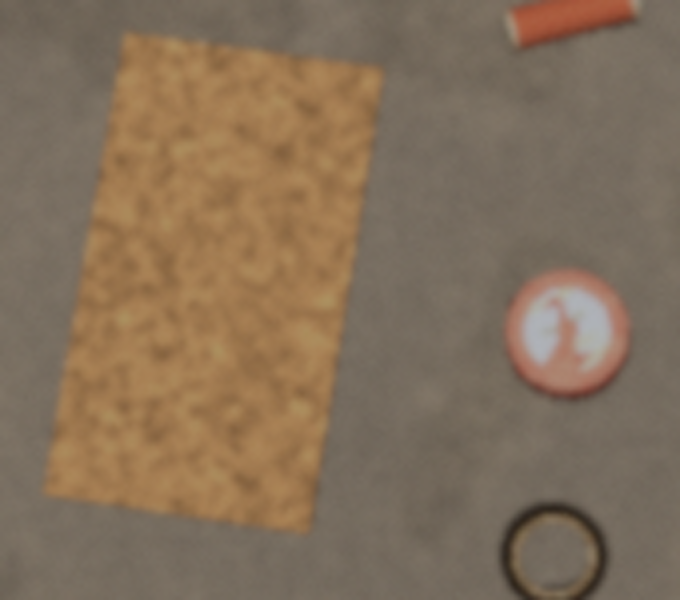

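View pics/scc.png

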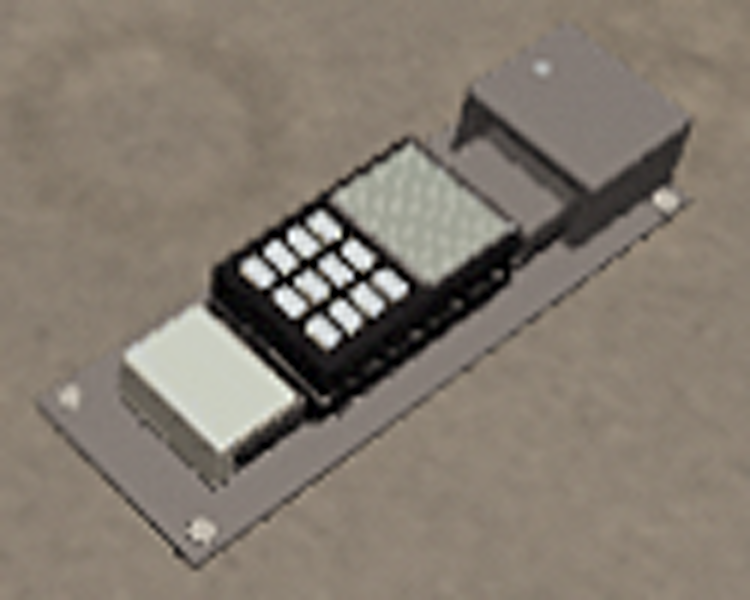

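```bash
cat >h.py <<'E'
import numpy as np,cv2
from station import sense,optics,r
def ray(cap,uv,z):
    p=cv2.undistortPoints(np.array(uv,float).reshape(-1,1,2),cap['camera_matrix'],np.array([cap['k1'],0,0,0])).reshape(-1,2)
    d=np.c_[p,np.ones(len(p))]@np.array(cap['rotation']).T
    e=np.array(cap['eye']); return e+d*((z-e[2])/d[:,2])[:,None]
def st():
    s=sense();print(round(s['time_s'],2),np.round(s['tcp_pos'],4),'F',np.round(s['wrist_force'],1),'M',np.round(s['moment'],2),'w',round(s['gripper_width'],3))
E
python3 - <<'E'
from h import *
c=optics.capture('top');s=optics.capture('scene')
f=lambda L,sc,o:np.array(L)/sc+np.array(o)-0.5+0.5/sc
def rep(n,P):
    print(n,np.round(P[:,:2],4).tolist(),'mean',P.mean(0).round(4)[:2]); 
    for i in range(len(P)-1):
        d=P[i+1]-P[i];print('   len',np.linalg.norm(d).round(4),'ang',np.degrees(np.arctan2(d[1],d[0])).round(2))
rep('mat',ray(c,f([(125,33),(383,68),(312,532),(45,493),(125,33)],4,(140,140))[:],.004)[[0,1,2,3]])
rep('hs',ray(c,f([(152,200),(265,213),(240,408),(124,390)],4.2,(345,130)),.038))
rep('front',ray(c,f([(75,520),(238,543)],4.2,(345,130)),.004))
rep('hood',ray(c,f([(165,25),(297,40),(290,158),(150,140)],4.2,(345,130)),.038))
rep('lip',ray(c,f([(128,408),(225,420),(216,497),(110,485)],4.2,(345,130)),.027))
# scene
o=(290,225)
rep('S front',ray(s,f([(38,402),(197,567),(692,202)],6,o),.004))
rep('S hs',ray(s,f([(410,137),(522,232),(325,385),(215,268)],6,o),.038))
rep('S hood',ray(s,f([(565,25),(692,122),(590,190),(470,92)],6,o),.038))
rep('S lip',ray(s,f([(195,303),(302,402),(230,458),(120,355)],6,o),.027))
print('jar',ray(c,f([(567,332)],4,(140,140)),.05),'tape',ray(c,f([(553,555)],4,(140,140)),.019),'coin',ray(c,f([(572,18)],4,(140,140)),.011))
# lateral
E
```

```text
mat [[0.6668, 0.2184], [0.6471, 0.0911], [0.4217, 0.1249], [0.4416, 0.2531]] mean [0.5443 0.1719]
   len 0.1288 ang -98.79
   len 0.2279 ang 171.46
   len 0.1297 ang 81.19
hs [[0.5955, -0.1865], [0.589, -0.2375], [0.5009, -0.2223], [0.5097, -0.1708]] mean [ 0.5488 -0.2043]
   len 0.0514 ang -97.29
   len 0.0893 ang 170.22
   len 0.0523 ang 80.33
front [[0.4544, -0.1518], [0.4427, -0.2262]] mean [ 0.4485 -0.189 ]
   len 0.0753 ang -98.94
hood [[0.6766, -0.1958], [0.6691, -0.2561], [0.6142, -0.2501], [0.6231, -0.1867]] mean [ 0.6458 -0.2222]
   len 0.0608 ang -97.1
   len 0.0553 ang 173.78
   len 0.064 ang 81.97
lip [[0.5028, -0.1741], [0.4968, -0.2177], [0.4623, -0.2122], [0.4684, -0.1648]] mean [ 0.4826 -0.1922]
   len 0.044 ang -97.9
   len 0.0349 ang 171.04
   len 0.0478 ang 82.65
S front [[0.4502, -0.1506], [0.4367, -0.2247], [0.6629, -0.2651]] mean [ 0.5166 -0.2135]
   len 0.0754 ang -100.35
   len 0.2298 ang -10.13
S hs [[0.594, -0.1884], [0.5848, -0.2381], [0.4942, -0.2254], [0.5073, -0.1734]] mean [ 0.5451 -0.2063]
   len 0.0506 ang -100.4
   len 0.0915 ang 172.0
   len 0.0536 ang 75.89
S hood [[0.6731, -0.1998], [0.6636, -0.2558], [0.6148, -0.2454], [0.6243, -0.1922]] mean [ 0.644  -0.2233]
   len 0.0568 ang -99.62
   len 0.05 ang 167.97
   len 0.054 ang 79.78
S lip [[0.4994, -0.1727], [0.4915, -0.2203], [0.4607, -0.2161], [0.4679, -0.1677]] mean [ 0.4799 -0.1942]
   len 0.0482 ang -99.37
   len 0.0312 ang 172.29
   len 0.0489 ang 81.47
jar [[0.51042637 0.0020503  0.05      ]] tape [[0.40919279 0.0101815  0.019     ]] coin [[ 0.66914281 -0.00178362  0.011     ]]
```

Call:
{"method": "servo_tool", "body": {"deltas": [{"slide":[0,0,0],"spin":-1},{"slide":[0,0,0],"spin":0},{"slide":[0.6,0.9,0],"spin":0},{"slide":[0.6,0.9,0],"spin":0},{"slide":[0.6,0.9,0],"spin":0},{"slide":[0.6,0.9,0],"spin":0},{"slide":[0.6,0.9,0],"spin":0},{"slide":[0.6,0.9,0],"spin":0},{"slide":[0.6,0.9,0],"spin":0},{"slide":[0.6,0.9,0],"spin":0}], "gripper": 0}}

```text
time_s: 1.25
tcp_pos: [0.2777, 0.3917, 0.2203]
ee_rot: [[0.983, -0.186, -0.001], [-0.186, -0.983, -0.003], [-0.0, 0.003, -1.0]]
wrist_force: [0.6, 0.0, -0.1]
gripper_width: 1.001
```

Call:
{"method": "servo_tool", "body": {"deltas": [{"slide":[0.6,0.9,0],"spin":-0.1},{"slide":[0.6,0.9,0],"spin":0},{"slide":[0.6,0.9,0],"spin":0},{"slide":[0.6,0.9,0],"spin":0},{"slide":[0.6,0.9,0],"spin":0},{"slide":[0.6,0.9,0],"spin":0},{"slide":[0.6,0.9,0],"spin":0},{"slide":[0.6,0.9,0],"spin":0},{"slide":[0.6,0.9,0],"spin":0},{"slide":[0.6,0.9,0],"spin":0}]}}

```text
time_s: 2.25
tcp_pos: [0.3856, 0.1314, 0.2225]
ee_rot: [[0.98, -0.201, 0.002], [-0.201, -0.98, 0.001], [0.002, -0.002, -1.0]]
wrist_force: [0.4, 0.0, 0.1]
gripper_width: 0.995
```

Call:
{"method": "servo_tool", "body": {"deltas": [{"slide":[0.6,0.9,0],"spin":0},{"slide":[0.6,0.9,0],"spin":0},{"slide":[0.6,0.9,0],"spin":0},{"slide":[0.6,0.9,0],"spin":0},{"slide":[0.6,0.9,0],"spin":0},{"slide":[0.6,0.9,0],"spin":0},{"slide":[0.6,0.9,0],"spin":0},{"slide":[0.6,0.9,0],"spin":0},{"slide":[0.6,0.9,0],"spin":0},{"slide":[0.6,0.9,0],"spin":0}]}}

```text
time_s: 3.25
tcp_pos: [0.4861, -0.1322, 0.2242]
ee_rot: [[0.973, -0.233, 0.007], [-0.233, -0.973, 0.003], [0.006, -0.005, -1.0]]
wrist_force: [0.6, 0.7, 1.2]
gripper_width: 1.001
```

Call:
{"method": "servo_tool", "body": {"deltas": [{"slide":[0,0,0],"spin":-0.48},{"slide":[0,0,0],"spin":0},{"slide":[0.6,0.7,0.5],"spin":0},{"slide":[0.6,0.7,0.5],"spin":0},{"slide":[0.6,0.7,0.5],"spin":0},{"slide":[0.2,0.3,0.3],"spin":0},{"slide":[0,0,0],"spin":0}]}}

```text
time_s: 3.95
tcp_pos: [0.5269, -0.2034, 0.1784]
ee_rot: [[0.982, -0.188, 0.009], [-0.188, -0.982, 0.004], [0.008, -0.005, -1.0]]
wrist_force: [0.1, 1.1, 0.1]
gripper_width: 1.001
```

```bash
python3 - <<'E'
from h import *
st();print(sense()['ee_rot'].round(4) if hasattr(sense()['ee_rot'],'round') else sense()['ee_rot'])
w=optics.capture('wrist');cv2.imwrite('pics/w1.png',w['frame'][:,:,::-1])
E
```

```text
3.95 [ 0.5269 -0.2034  0.1784] F [0.1 1.1 0.1] M [0.01 0.02 0.01] w 1.001
[[ 0.9822 -0.1878  0.0088]
 [-0.1878 -0.9822  0.0035]
 [ 0.008  -0.0051 -1.    ]]
```

View pics/w1.png

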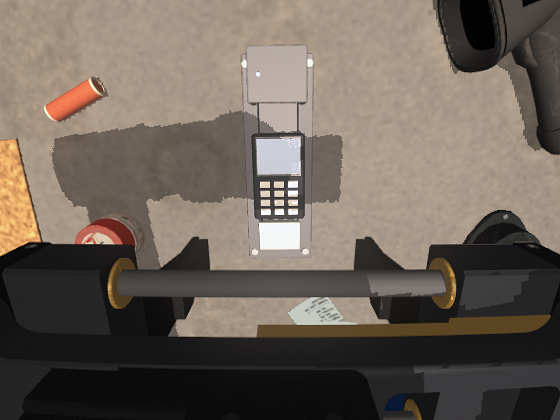

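```bash
python3 - <<'E'
import cv2
a=cv2.imread('pics/w1.png')
cv2.imwrite('pics/w1c.png',cv2.resize(a[40:265,230:330],None,fx=2.6,fy=2.6,interpolation=cv2.INTER_CUBIC))
E
```

```text
(no output)
```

View pics/w1c.png

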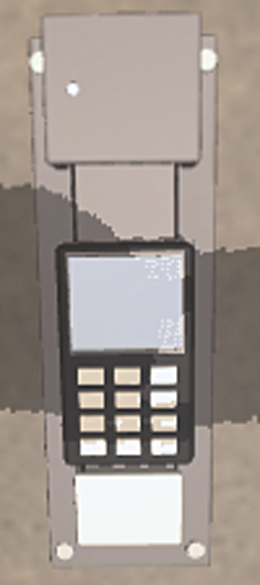

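```bash
python3 - <<'E'
from h import *
c=optics.capture('wrist')
f=lambda L:np.array(L)/2.6+np.array((230,40))-.5+.5/2.6
def rep(n,L,z):
    P=ray(c,f(L),z)
    print(n,P[:,:2].round(4).tolist(),'mean',P.mean(0).round(4)[:2])
    for i in range(len(P)-1):
        d=P[i+1]-P[i];print('   len',np.linalg.norm(d).round(4),'ang',np.degrees(np.arctan2(d[1],d[0])).round(2))
rep('hs',[(57,243),(196,243),(191,464),(64,464)],.038)
rep('front',[(49,563),(210,565)],.004)
rep('rear',[(29,37),(217,37)],.004)
rep('hood',[(43,162),(200,163)],.038)
rep('lipedge',[(77,474),(183,474)],.027)
rep('lipfront',[(77,545),(182,545)],.027)
E
```

```text
hs [[0.5987, -0.1864], [0.5887, -0.2389], [0.5014, -0.2221], [0.5111, -0.1705]] mean [ 0.55   -0.2045]
   len 0.0534 ang -100.72
   len 0.0889 ang 169.12
   len 0.0525 ang 79.38
front [[0.4541, -0.1476], [0.4389, -0.223]] mean [ 0.4465 -0.1853]
   len 0.0769 ang -101.35
rear [[0.6805, -0.1887], [0.6662, -0.2632]] mean [ 0.6733 -0.2259]
   len 0.0759 ang -100.82
hood [[0.6287, -0.1875], [0.6174, -0.2453]] mean [ 0.6231 -0.2164]
   len 0.0589 ang -101.12
lipedge [[0.5025, -0.1733], [0.4941, -0.2181]] mean [ 0.4983 -0.1957]
   len 0.0456 ang -100.62
lipfront [[0.4702, -0.1665], [0.4617, -0.2121]] mean [ 0.4659 -0.1893]
   len 0.0464 ang -100.59
```

Call:
{"method": "servo_tool", "body": {"deltas": [{"slide":[0,-0.08,0.8],"spin":0},{"slide":[0,0,0.8],"spin":0},{"slide":[0,0,0.8],"spin":0},{"slide":[0,0,0.8],"spin":0},{"slide":[0,0,0.8],"spin":0},{"slide":[0,0,0.8],"spin":0},{"slide":[0,0,0.4],"spin":0},{"slide":[0,0,0],"spin":0}]}}

```text
time_s: 4.85
tcp_pos: [0.533, -0.194, 0.0562]
ee_rot: [[0.983, -0.182, 0.029], [-0.182, -0.983, 0.001], [0.028, -0.006, -1.0]]
wrist_force: [0.3, 0.8, 0.8]
gripper_width: 1.002
```

Call:
{"method": "servo_tool", "body": {"deltas": [{"slide":[-0.15,0.15,0.2],"spin":0},{"slide":[0,0.15,0.2],"spin":0},{"slide":[0,0,0.2],"spin":0},{"slide":[0,0,0.2],"spin":0},{"slide":[0,0,0.2],"spin":0},{"slide":[0,0,0.2],"spin":0},{"slide":[0,0,0],"spin":0}]}}

```text
time_s: 5.55
tcp_pos: [0.531, -0.2012, 0.0276]
ee_rot: [[0.983, -0.181, 0.036], [-0.182, -0.983, 0.0], [0.035, -0.007, -0.999]]
wrist_force: [0.5, -0.2, 0.8]
gripper_width: 0.999
```

Call:
{"method": "servo_tool", "body": {"deltas": [{"slide":[-0.09,0,0.2],"spin":0},{"slide":[0,0,0.2],"spin":0},{"slide":[0,0,0.2],"spin":0},{"slide":[0,0,0.05],"spin":0},{"slide":[0,0,0],"spin":0}]}}

```text
time_s: 6.05
tcp_pos: [0.5292, -0.2007, 0.0095]
ee_rot: [[0.983, -0.181, 0.035], [-0.181, -0.983, 0.0], [0.035, -0.006, -0.999]]
wrist_force: [-0.2, 0.1, 0.2]
gripper_width: 0.999
```

```bash
python3 - <<'E'
from h import *
st()
w=optics.capture('wrist');cv2.imwrite('pics/w2.png',w['frame'][:,:,::-1])
w=optics.capture('scene');cv2.imwrite('pics/s2.png',cv2.resize(w['frame'][200:330,280:430,::-1],None,fx=4,fy=4))
E
```

```text
6.05 [ 0.5292 -0.2007  0.0095] F [-0.2  0.1  0.2] M [-0.07  0.03 -0.04] w 0.999
```

View pics/w2.png

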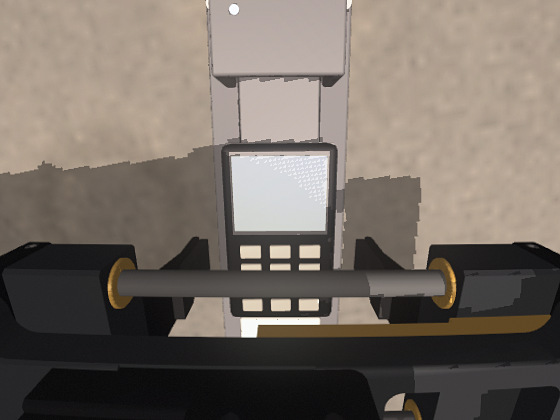

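View pics/s2.png

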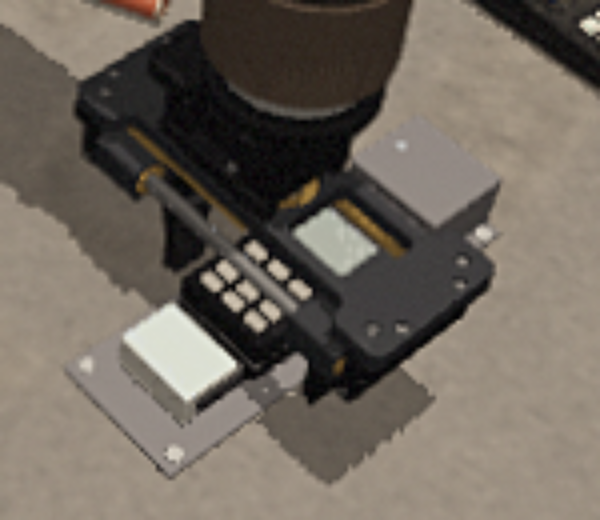

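Call:
{"method": "servo_tool", "body": {"deltas": [{"slide":[0,0,0],"spin":0},{"slide":[0,0,0],"spin":0},{"slide":[0,0,0],"spin":0},{"slide":[0,0,0],"spin":0},{"slide":[0,0,0],"spin":0},{"slide":[0,0,0],"spin":0},{"slide":[0,0,0],"spin":0},{"slide":[0,0,0],"spin":0}], "gripper": 255}}

```text
time_s: 6.95
tcp_pos: [0.53, -0.2008, 0.0107]
ee_rot: [[0.983, -0.181, 0.038], [-0.181, -0.983, -0.0], [0.037, -0.007, -0.999]]
wrist_force: [0.4, -0.4, 0.2]
gripper_width: 0.622
```

```bash
python3 -c "from h import *;st();print(sense()['ee_rot'])"
```

```text
6.95 [ 0.53   -0.2008  0.0107] F [ 0.4 -0.4  0.2] M [-0.06  0.08 -0.02] w 0.622
[[ 9.82745633e-01 -1.81048953e-01  3.78457098e-02]
 [-1.81170720e-01 -9.83451638e-01 -2.15492651e-04]
 [ 3.72584400e-02 -6.64476004e-03 -9.99283571e-01]]
```

Call:
{"method": "servo_tool", "body": {"deltas": [{"slide":[0.08,0,0.01],"spin":0},{"slide":[0.08,0,0.01],"spin":0},{"slide":[0.08,0,0.01],"spin":0},{"slide":[0.08,0,0.01],"spin":0}]}}

```text
time_s: 7.35
tcp_pos: [0.5338, -0.2019, 0.0107]
ee_rot: [[0.983, -0.182, 0.029], [-0.182, -0.983, 0.001], [0.028, -0.006, -1.0]]
wrist_force: [-3.8, 0.2, 5.2]
gripper_width: 0.617
```

Call:
{"method": "servo_tool", "body": {"deltas": [{"slide":[0.08,0,-0.03],"spin":0},{"slide":[0.08,0,-0.03],"spin":0},{"slide":[0.08,0,0],"spin":0}]}}

```text
time_s: 7.65
tcp_pos: [0.5413, -0.2032, 0.0117]
ee_rot: [[0.983, -0.182, 0.031], [-0.182, -0.983, 0.001], [0.03, -0.007, -1.0]]
wrist_force: [0.1, -0.6, -1.3]
gripper_width: 0.616
```

Call:
{"method": "servo_tool", "body": {"deltas": [{"slide":[0.06,0,0.0],"spin":0},{"slide":[0.06,0,0.0],"spin":0},{"slide":[0.06,0,0.0],"spin":0}]}}

```text
time_s: 7.95
tcp_pos: [0.5467, -0.204, 0.011]
ee_rot: [[0.983, -0.182, 0.031], [-0.182, -0.983, 0.001], [0.03, -0.007, -1.0]]
wrist_force: [-1.0, 0.9, -0.1]
gripper_width: 0.616
```

Call:
{"method": "servo_tool", "body": {"deltas": [{"slide":[0.04,0,0.0],"spin":0},{"slide":[0.04,0,0.0],"spin":0}]}}

```text
time_s: 8.15
tcp_pos: [0.5488, -0.2045, 0.0111]
ee_rot: [[0.983, -0.182, 0.031], [-0.182, -0.983, 0.001], [0.03, -0.007, -1.0]]
wrist_force: [-1.1, -0.0, -0.1]
gripper_width: 0.614
```

Call:
{"method": "servo_tool", "body": {"deltas": [{"slide":[0.03,0,0.0],"spin":0}]}}

```text
time_s: 8.25
tcp_pos: [0.5497, -0.2046, 0.0112]
ee_rot: [[0.983, -0.182, 0.031], [-0.182, -0.983, 0.001], [0.03, -0.007, -1.0]]
wrist_force: [-0.5, -0.8, -0.3]
gripper_width: 0.617
```

Call:
{"method": "servo_tool", "body": {"deltas": [{"slide":[0.03,0,0.0],"spin":0}]}}

```text
time_s: 8.35
tcp_pos: [0.5505, -0.2047, 0.0112]
ee_rot: [[0.983, -0.182, 0.031], [-0.182, -0.983, 0.001], [0.031, -0.007, -1.0]]
wrist_force: [-0.9, 0.3, -0.1]
gripper_width: 0.62
```

Call:
{"method": "servo_tool", "body": {"deltas": [{"slide":[0.02,0,0.0],"spin":0}]}}

```text
time_s: 8.45
tcp_pos: [0.551, -0.2049, 0.0112]
ee_rot: [[0.983, -0.182, 0.031], [-0.182, -0.983, 0.001], [0.031, -0.007, -1.0]]
wrist_force: [0.1, 0.1, -0.9]
gripper_width: 0.619
```

Call:
{"method": "servo_tool", "body": {"deltas": [{"slide":[0.025,0,0.0],"spin":0}]}}

```text
time_s: 8.55
tcp_pos: [0.5517, -0.205, 0.0112]
ee_rot: [[0.983, -0.182, 0.031], [-0.182, -0.983, 0.001], [0.031, -0.007, -1.0]]
wrist_force: [-0.9, -0.7, -1.0]
gripper_width: 0.623
```

Call:
{"method": "servo_tool", "body": {"deltas": [{"slide":[0.025,0,0.0],"spin":0}]}}

```text
time_s: 8.65
tcp_pos: [0.5518, -0.205, 0.0111]
ee_rot: [[0.983, -0.182, 0.03], [-0.182, -0.983, 0.001], [0.029, -0.007, -1.0]]
wrist_force: [-2.3, 0.5, 0.5]
gripper_width: 0.623
```

Call:
{"method": "servo_tool", "body": {"deltas": [{"slide":[0.025,0,0.0],"spin":0}]}}

```text
time_s: 8.75
tcp_pos: [0.5518, -0.205, 0.011]
ee_rot: [[0.983, -0.182, 0.029], [-0.182, -0.983, 0.001], [0.028, -0.007, -1.0]]
wrist_force: [-3.2, 1.2, 1.5]
gripper_width: 0.62
```

Call:
{"method": "servo_tool", "body": {"deltas": [{"slide":[0.04,0,0.0],"spin":0}]}}

```text
time_s: 8.85
tcp_pos: [0.5518, -0.205, 0.011]
ee_rot: [[0.983, -0.182, 0.027], [-0.182, -0.983, 0.002], [0.026, -0.007, -1.0]]
wrist_force: [-5.2, 1.6, 2.5]
gripper_width: 0.622
```

Call:
{"method": "servo_tool", "body": {"deltas": [{"slide":[0.04,0,-0.02],"spin":0}]}}

```text
time_s: 8.95
tcp_pos: [0.5519, -0.205, 0.0114]
ee_rot: [[0.983, -0.182, 0.025], [-0.182, -0.983, 0.002], [0.024, -0.007, -1.0]]
wrist_force: [-3.0, 1.4, 1.1]
gripper_width: 0.618
```

```bash
python3 - <<'E'
from h import *
st();s=sense();print(s['tcp_pos'],s['ee_rot'])
w=optics.capture('scene');cv2.imwrite('pics/s3.png',cv2.resize(w['frame'][220:320,290:420,::-1],None,fx=6,fy=6,interpolation=cv2.INTER_CUBIC))
E
```

```text
8.95 [ 0.5519 -0.205   0.0114] F [-3.   1.4  1.1] M [0.43 0.93 0.07] w 0.618
[ 0.55189246 -0.20497194  0.01141262] [[ 0.98293484 -0.18227465  0.02480007]
 [-0.18238562 -0.98322446  0.00226989]
 [ 0.02397029 -0.00675433 -0.99968985]]
```

View pics/s3.png

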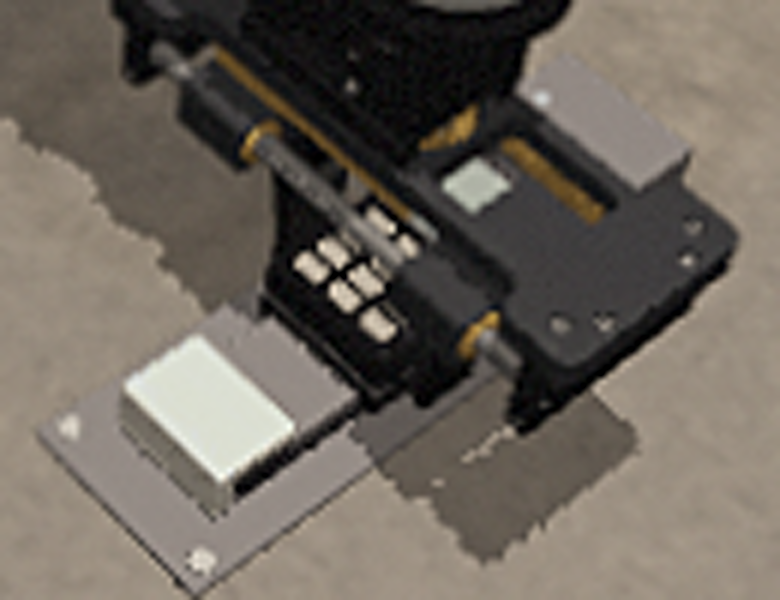

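Call:
{"method": "servo_tool", "body": {"deltas": [{"slide":[0.06,0,-0.01],"spin":0}]}}

```text
time_s: 9.1
tcp_pos: [0.5521, -0.205, 0.0115]
ee_rot: [[0.983, -0.183, 0.022], [-0.183, -0.983, 0.003], [0.021, -0.007, -1.0]]
wrist_force: [-5.9, 3.0, 3.4]
gripper_width: 0.619
```

Call:
{"method": "servo_tool", "body": {"deltas": [{"slide":[0.05,0,-0.06],"spin":0}]}}

```text
time_s: 9.2
tcp_pos: [0.5522, -0.205, 0.0125]
ee_rot: [[0.983, -0.183, 0.019], [-0.183, -0.983, 0.003], [0.018, -0.007, -1.0]]
wrist_force: [-4.2, 1.5, -0.8]
gripper_width: 0.614
```

Call:
{"method": "servo_tool", "body": {"deltas": [{"slide":[0.05,0,-0.06],"spin":0}]}}

```text
time_s: 9.3
tcp_pos: [0.5521, -0.205, 0.0134]
ee_rot: [[0.983, -0.183, 0.016], [-0.184, -0.983, 0.004], [0.015, -0.007, -1.0]]
wrist_force: [-3.1, 2.0, -3.1]
gripper_width: 0.617
```

Call:
{"method": "servo_tool", "body": {"deltas": [{"slide":[0.07,0,-0.06],"spin":0}]}}

```text
time_s: 9.4
tcp_pos: [0.5522, -0.205, 0.014]
ee_rot: [[0.983, -0.184, 0.012], [-0.184, -0.983, 0.005], [0.011, -0.007, -1.0]]
wrist_force: [-4.5, 2.1, -3.5]
gripper_width: 0.619
```

Call:
{"method": "servo_tool", "body": {"deltas": [{"slide":[0.07,0,-0.06],"spin":0}]}}

```text
time_s: 9.5
tcp_pos: [0.5523, -0.205, 0.0145]
ee_rot: [[0.983, -0.184, 0.008], [-0.184, -0.983, 0.006], [0.007, -0.007, -1.0]]
wrist_force: [-4.5, 2.9, -3.7]
gripper_width: 0.615
```

```bash
python3 - <<'E'
from h import *
w=optics.capture('scene');cv2.imwrite('pics/s4.png',cv2.resize(w['frame'][220:320,290:420,::-1],None,fx=6,fy=6,interpolation=cv2.INTER_CUBIC))
st()
E
```

```text
9.55 [ 0.5523 -0.205   0.0146] F [-5.   2.3 -3.7] M [0.72 1.75 0.16] w 0.616
```

View pics/s4.png

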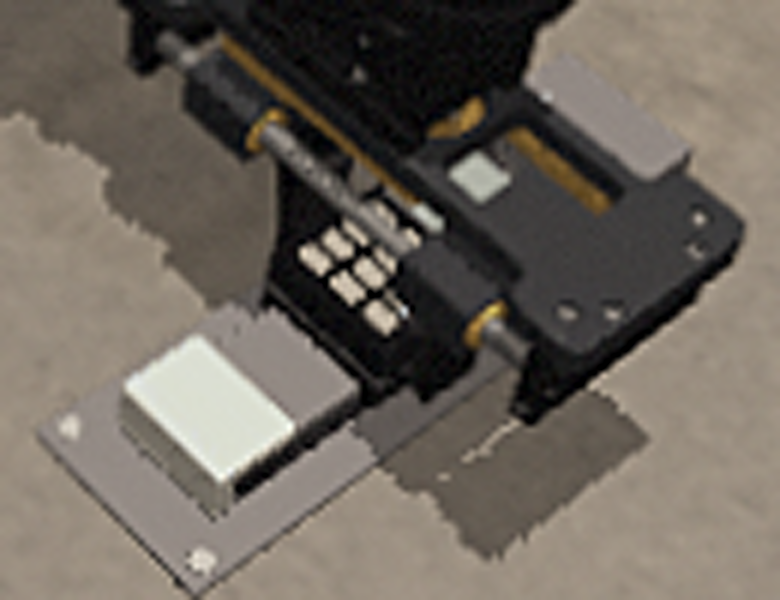

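Call:
{"method": "servo_tool", "body": {"deltas": [{"slide":[0.08,0,-0.08],"spin":0}]}}

```text
time_s: 9.65
tcp_pos: [0.5524, -0.205, 0.0155]
ee_rot: [[0.983, -0.185, 0.003], [-0.185, -0.983, 0.007], [0.002, -0.007, -1.0]]
wrist_force: [-5.7, 3.1, -3.8]
gripper_width: 0.623
```

Call:
{"method": "servo_tool", "body": {"deltas": [{"slide":[0.08,0,-0.08],"spin":0}]}}

```text
time_s: 9.75
tcp_pos: [0.5524, -0.205, 0.0164]
ee_rot: [[0.983, -0.185, -0.002], [-0.185, -0.983, 0.008], [-0.003, -0.008, -1.0]]
wrist_force: [-5.9, 3.5, -3.4]
gripper_width: 0.617
```

```bash
python3 -c "from h import *;st()"
```

```text
9.75 [ 0.5524 -0.205   0.0164] F [-5.9  3.5 -3.4] M [0.74 1.71 0.18] w 0.617
```

Call:
{"method": "servo_tool", "body": {"deltas": [{"slide":[0.07,0,-0.12],"spin":0},{"slide":[0.07,0,-0.12],"spin":0}]}}

```text
time_s: 9.95
tcp_pos: [0.5529, -0.2049, 0.0204]
ee_rot: [[0.983, -0.185, -0.01], [-0.185, -0.983, 0.01], [-0.011, -0.008, -1.0]]
wrist_force: [-4.9, 2.3, -2.9]
gripper_width: 0.621
```

Call:
{"method": "servo_tool", "body": {"deltas": [{"slide":[0.07,0,-0.12],"spin":0},{"slide":[0.07,0,-0.12],"spin":0}]}}

```text
time_s: 10.15
tcp_pos: [0.5537, -0.205, 0.0249]
ee_rot: [[0.983, -0.185, -0.017], [-0.185, -0.983, 0.011], [-0.019, -0.008, -1.0]]
wrist_force: [-4.4, 2.4, -3.6]
gripper_width: 0.617
```

```bash
python3 - <<'E'
from h import *
w=optics.capture('scene');cv2.imwrite('pics/s5.png',cv2.resize(w['frame'][220:320,290:420,::-1],None,fx=6,fy=6,interpolation=cv2.INTER_CUBIC))
st()
E
```

```text
10.2 [ 0.554  -0.2051  0.0254] F [-4.8  2.6 -3.4] M [0.82 1.92 0.16] w 0.618
```

View pics/s5.png

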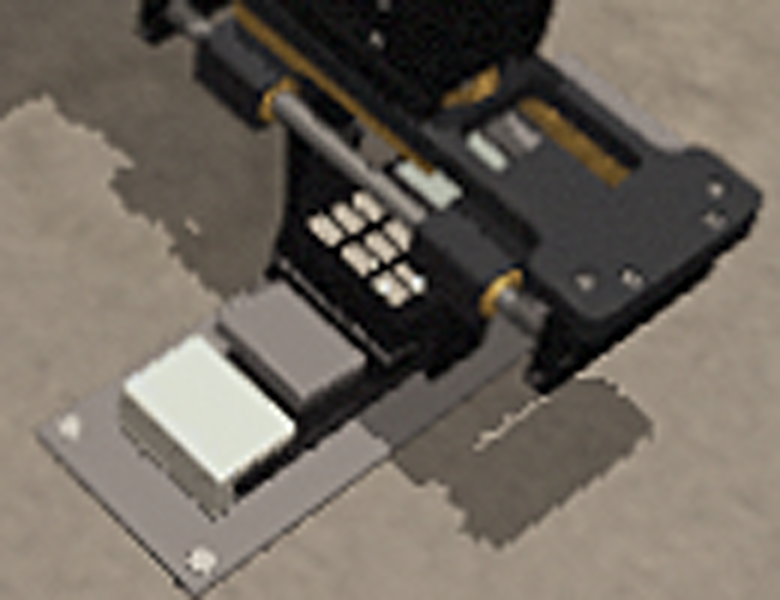

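Call:
{"method": "servo_tool", "body": {"deltas": [{"slide":[0.05,0,-0.12],"spin":0},{"slide":[0.05,0,-0.12],"spin":0}]}}

```text
time_s: 10.4
tcp_pos: [0.5546, -0.2052, 0.0302]
ee_rot: [[0.982, -0.186, -0.022], [-0.185, -0.983, 0.012], [-0.024, -0.008, -1.0]]
wrist_force: [-3.4, 1.5, -3.2]
gripper_width: 0.613
```

Call:
{"method": "servo_tool", "body": {"deltas": [{"slide":[0.04,0,-0.12],"spin":0}]}}

```text
time_s: 10.5
tcp_pos: [0.5554, -0.2054, 0.033]
ee_rot: [[0.982, -0.186, -0.023], [-0.185, -0.983, 0.012], [-0.025, -0.008, -1.0]]
wrist_force: [-4.0, 1.6, -4.0]
gripper_width: 0.619
```

```bash
python3 - <<'E'
from h import *
w=optics.capture('scene');cv2.imwrite('pics/s6.png',cv2.resize(w['frame'][220:320,290:420,::-1],None,fx=6,fy=6,interpolation=cv2.INTER_CUBIC))
w=optics.capture('top');cv2.imwrite('pics/t6.png',cv2.resize(w['frame'][130:270,345:435,::-1],None,fx=4,fy=4,interpolation=cv2.INTER_CUBIC))
st()
E
```

```text
10.6 [ 0.5557 -0.2055  0.0335] F [-5.1  1.9 -2.8] M [0.68 1.55 0.14] w 0.619
```

View pics/s6.png

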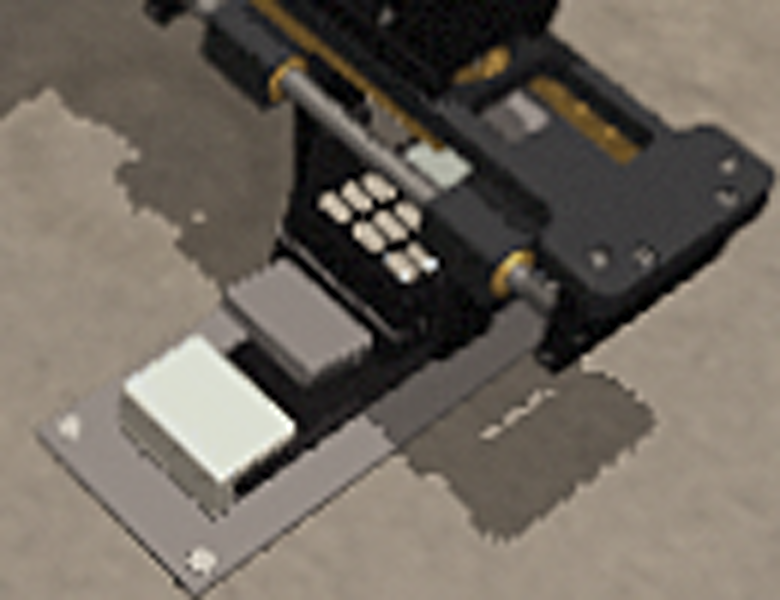

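```bash
python3 - <<'E'
from h import *
c=optics.capture('scene')
f=lambda L:np.array(L)/6+np.array((290,220))-.5+.5/6
P0=np.array([.4465,-.1853,.004]);P1=np.array([.6733,-.2259,.004])
ax=(P1-P0)/np.linalg.norm(P1-P0);n=np.cross(ax,[0,0,1])
for nm,L in [('toe top front',[(228,292),(312,372)]),('toe bot front',[(230,303),(308,388)]),('lip edge',[(192,336),(296,430)]),('lip front',[(120,388),(230,482)])]:
    m=f(L).mean(0)
    a=ray(c,[m],0.)[0];e=np.array(c['eye']);d=a-e
    t=np.dot(P0-e,n)/np.dot(d,n);p=e+t*d
    print(nm,'x',round(np.dot(p-P0,ax)-.096,4),'z',round(p[2],4))
E
```

```text
toe top front x -0.0363 z 0.0422
toe bot front x -0.0356 z 0.0348
lip edge x -0.0445 z 0.0226
lip front x -0.0732 z 0.0198
```

Call:
{"method": "servo_tool", "body": {"deltas": [{"slide":[-0.1,0,-0.02],"spin":0},{"slide":[-0.1,0,-0.02],"spin":0},{"slide":[-0.1,0,-0.02],"spin":0}]}}

```text
time_s: 10.95
tcp_pos: [0.5546, -0.2055, 0.0379]
ee_rot: [[0.983, -0.185, -0.007], [-0.185, -0.983, 0.009], [-0.008, -0.007, -1.0]]
wrist_force: [2.4, -1.0, -6.9]
gripper_width: 0.618
```

Call:
{"method": "servo_tool", "body": {"deltas": [{"slide":[-0.1,0,-0.02],"spin":0},{"slide":[-0.1,0,-0.02],"spin":0},{"slide":[-0.1,0,-0.02],"spin":0}]}}

```text
time_s: 11.25
tcp_pos: [0.5501, -0.2044, 0.04]
ee_rot: [[0.983, -0.185, 0.001], [-0.185, -0.983, 0.008], [-0.001, -0.008, -1.0]]
wrist_force: [1.6, -0.1, -6.4]
gripper_width: 0.619
```

```bash
python3 - <<'E'
from h import *
w=optics.capture('scene');cv2.imwrite('pics/s7.png',cv2.resize(w['frame'][210:310,290:420,::-1],None,fx=6,fy=6,interpolation=cv2.INTER_CUBIC))
st()
E
```

```text
11.3 [ 0.5495 -0.2043  0.04  ] F [ 0.8  0.1 -5.2] M [-0.05  0.01  0.  ] w 0.62
```

View pics/s7.png

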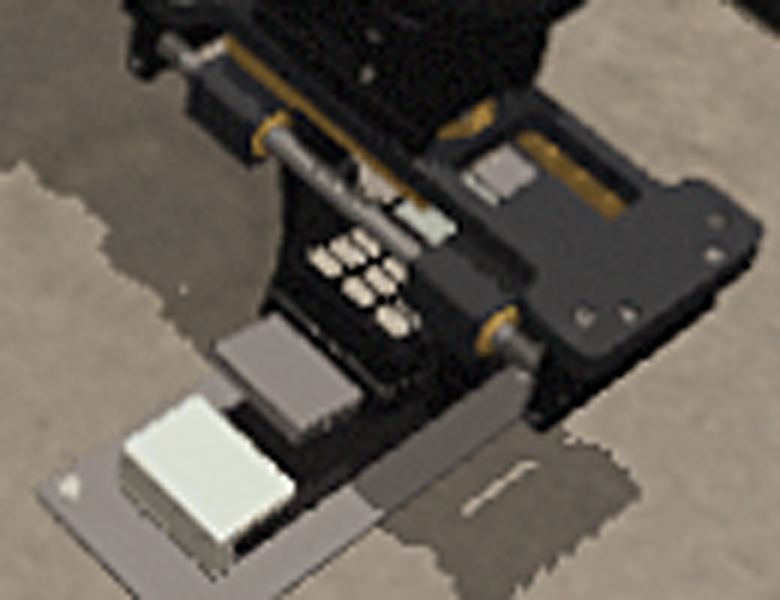

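Call:
{"method": "servo_tool", "body": {"deltas": [{"slide":[-0.12,0,0.03],"spin":0},{"slide":[-0.12,0,0.02],"spin":0}]}}

```text
time_s: 11.5
tcp_pos: [0.5444, -0.2035, 0.0397]
ee_rot: [[0.983, -0.184, 0.003], [-0.184, -0.983, 0.007], [0.001, -0.007, -1.0]]
wrist_force: [-0.2, 0.2, -1.9]
gripper_width: 0.619
```

Call:
{"method": "servo_tool", "body": {"deltas": [{"slide":[-0.12,0,0.01],"spin":0},{"slide":[-0.12,0,0.01],"spin":0},{"slide":[-0.12,0,0.01],"spin":0}]}}

```text
time_s: 11.8
tcp_pos: [0.5358, -0.2019, 0.0404]
ee_rot: [[0.983, -0.184, 0.006], [-0.184, -0.983, 0.006], [0.004, -0.007, -1.0]]
wrist_force: [-0.6, 0.4, -1.8]
gripper_width: 0.619
```

```bash
python3 - <<'E'
from h import *
w=optics.capture('scene');cv2.imwrite('pics/s8.png',cv2.resize(w['frame'][210:310,290:420,::-1],None,fx=6,fy=6,interpolation=cv2.INTER_CUBIC))
st()
E
```

```text
11.85 [ 0.535  -0.2018  0.0403] F [-1.1 -0.1 -1. ] M [ 0.02  0.19 -0.  ] w 0.617
```

View pics/s8.png

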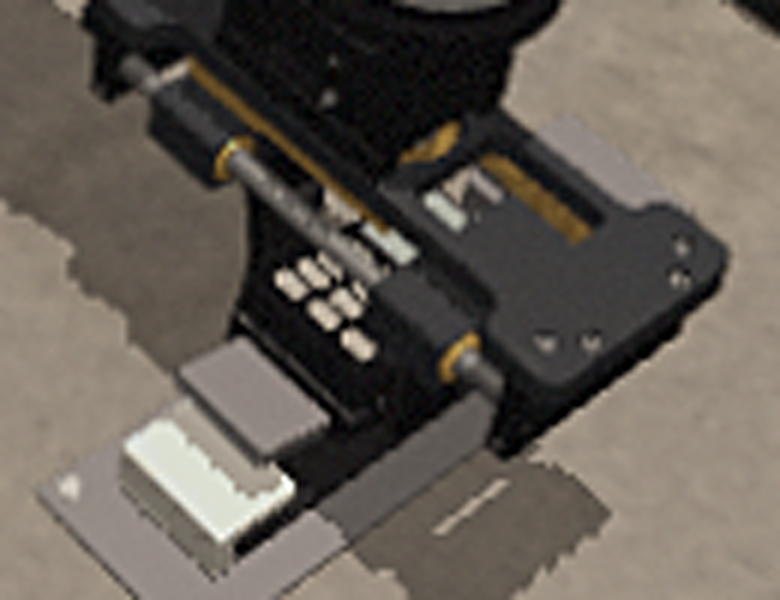

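Call:
{"method": "servo_tool", "body": {"deltas": [{"slide":[-0.12,0,-0.02],"spin":0},{"slide":[-0.12,0,-0.02],"spin":0},{"slide":[-0.12,0,-0.02],"spin":0}]}}

```text
time_s: 12.15
tcp_pos: [0.5258, -0.2001, 0.0421]
ee_rot: [[0.983, -0.184, 0.005], [-0.184, -0.983, 0.006], [0.004, -0.007, -1.0]]
wrist_force: [-0.2, 0.7, -1.4]
gripper_width: 0.617
```

Call:
{"method": "servo_tool", "body": {"deltas": [{"slide":[-0.12,0,-0.02],"spin":0},{"slide":[-0.12,0,-0.02],"spin":0},{"slide":[-0.12,0,-0.02],"spin":0}]}}

```text
time_s: 12.45
tcp_pos: [0.5162, -0.1984, 0.0437]
ee_rot: [[0.983, -0.184, 0.005], [-0.184, -0.983, 0.006], [0.004, -0.007, -1.0]]
wrist_force: [-0.8, 0.3, -1.2]
gripper_width: 0.614
```

```bash
python3 - <<'E'
from h import *
w=optics.capture('scene');cv2.imwrite('pics/s9.png',cv2.resize(w['frame'][210:310,290:420,::-1],None,fx=6,fy=6,interpolation=cv2.INTER_CUBIC))
st()
w=optics.capture('wrist');cv2.imwrite('pics/w9.png',w['frame'][:,:,::-1])
E
```

```text
12.5 [ 0.5156 -0.1982  0.0437] F [-0.4 -0.2 -1.7] M [ 0.03  0.15 -0.03] w 0.617
```

View pics/s9.png

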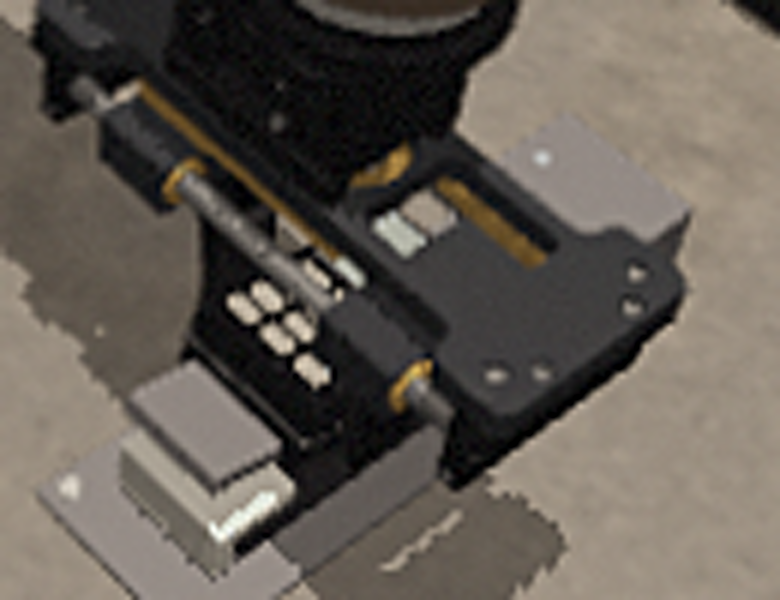

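View pics/w9.png

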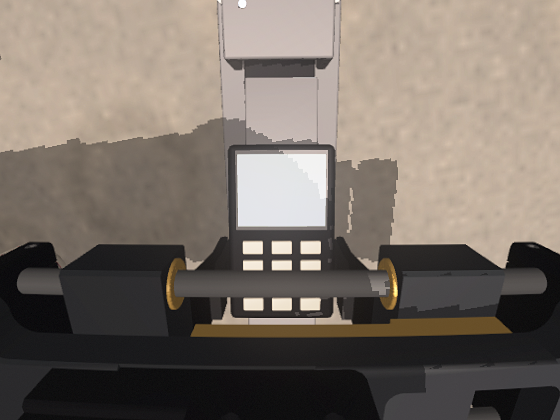

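Call:
{"method": "servo_tool", "body": {"deltas": [{"slide":[-0.15,0,-0.08],"spin":0},{"slide":[-0.15,0,-0.08],"spin":0},{"slide":[-0.1,0,-0.15],"spin":0}]}}

```text
time_s: 12.85
tcp_pos: [0.5054, -0.1964, 0.0515]
ee_rot: [[0.983, -0.184, 0.004], [-0.184, -0.983, 0.006], [0.003, -0.007, -1.0]]
wrist_force: [-0.2, -0.0, -1.8]
gripper_width: 0.618
```

Call:
{"method": "servo_tool", "body": {"deltas": [{"slide":[0,0,-0.3],"spin":0},{"slide":[0,0,-0.5],"spin":0},{"slide":[0,0,-0.6],"spin":0},{"slide":[0,0,-0.6],"spin":0},{"slide":[0,0,-0.6],"spin":0},{"slide":[0,0,-0.6],"spin":0},{"slide":[0,0,0],"spin":0}]}}

```text
time_s: 13.55
tcp_pos: [0.5055, -0.1972, 0.1389]
ee_rot: [[0.983, -0.183, 0.009], [-0.183, -0.983, 0.005], [0.008, -0.007, -1.0]]
wrist_force: [0.6, -0.3, -2.3]
gripper_width: 0.613
```

```bash
python3 - <<'E'
from h import *
w=optics.capture('scene');cv2.imwrite('pics/s10.png',w['frame'][:,:,::-1])
w=optics.capture('wrist');cv2.imwrite('pics/w10.png',w['frame'][:,:,::-1])
st();print(sense()['ee_rot'])
E
```

```text
13.65 [ 0.5038 -0.1967  0.1364] F [ 0.1 -0.3 -2.1] M [-0.02  0.16 -0.  ] w 0.62
[[ 0.98291441 -0.18402162  0.00391232]
 [-0.18404472 -0.98289489  0.00672139]
 [ 0.00260852 -0.00732659 -0.99996976]]
```

View pics/s10.png

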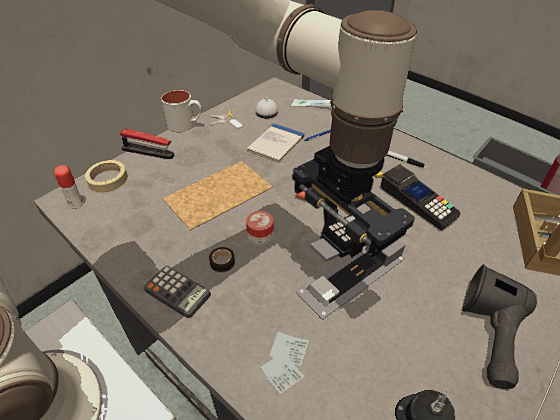

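View pics/w10.png

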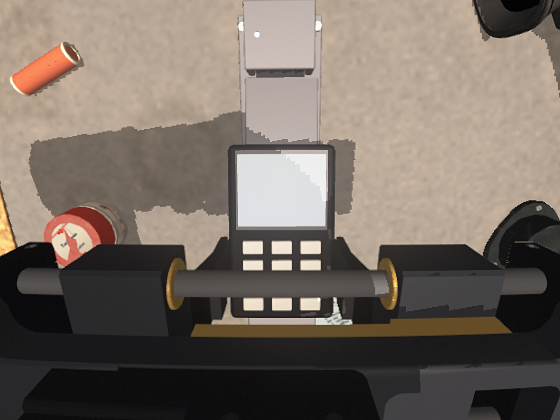

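Call:
{"method": "servo_tool", "body": {"deltas": [{"slide":[-0.04,-0.3,0],"spin":0},{"slide":[-0.09,-0.6,0],"spin":0},{"slide":[-0.1,-0.8,0],"spin":0},{"slide":[-0.1,-0.8,0],"spin":0},{"slide":[-0.1,-0.8,0],"spin":0},{"slide":[-0.1,-0.8,0],"spin":0},{"slide":[-0.1,-0.8,0],"spin":0},{"slide":[-0.1,-0.8,0],"spin":0},{"slide":[-0.1,-0.8,0],"spin":0},{"slide":[-0.1,-0.8,0],"spin":0}]}}

```text
time_s: 14.65
tcp_pos: [0.5078, -0.0045, 0.1272]
ee_rot: [[0.982, -0.189, -0.017], [-0.189, -0.982, 0.007], [-0.018, -0.003, -1.0]]
wrist_force: [0.3, 0.1, -2.4]
gripper_width: 0.615
```

Call:
{"method": "servo_tool", "body": {"deltas": [{"slide":[-0.09,-0.8,-0.05],"spin":0},{"slide":[-0.09,-0.8,-0.05],"spin":0},{"slide":[-0.09,-0.8,-0.05],"spin":0},{"slide":[-0.09,-0.8,-0.05],"spin":0},{"slide":[-0.09,-0.8,-0.05],"spin":0},{"slide":[-0.09,-0.8,-0.05],"spin":0},{"slide":[-0.09,-0.8,-0.05],"spin":0},{"slide":[-0.05,-0.6,0],"spin":0},{"slide":[0,-0.3,0],"spin":0},{"slide":[0,0,0],"spin":0}]}}

```text
time_s: 15.65
tcp_pos: [0.5147, 0.1692, 0.1264]
ee_rot: [[0.982, -0.185, -0.036], [-0.185, -0.983, -0.001], [-0.035, 0.007, -0.999]]
wrist_force: [-0.1, 0.2, -1.2]
gripper_width: 0.617
```

```bash
python3 - <<'E'
from h import *
w=optics.capture('scene');cv2.imwrite('pics/s11.png',w['frame'][:,:,::-1])
w=optics.capture('wrist');cv2.imwrite('pics/w11.png',w['frame'][:,:,::-1])
st();print(sense()['ee_rot'])
E
```

```text
15.75 [0.5144 0.1681 0.1265] F [-1.6  0.6 -1.2] M [-0.04 -0.01 -0.04] w 0.618
[[ 9.81874814e-01 -1.86047359e-01 -3.61694685e-02]
 [-1.86198708e-01 -9.82511755e-01 -8.32308668e-04]
 [-3.53820791e-02  7.55193121e-03 -9.99345324e-01]]
```

View pics/s11.png

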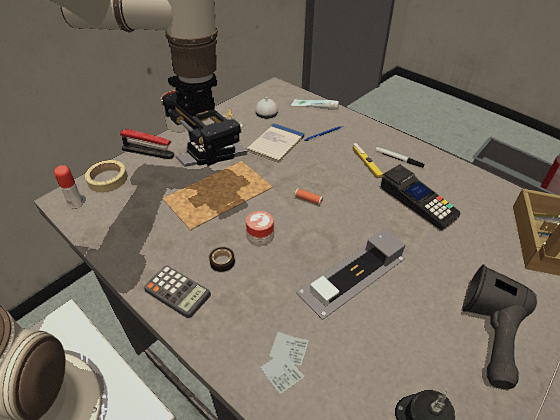

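View pics/w11.png

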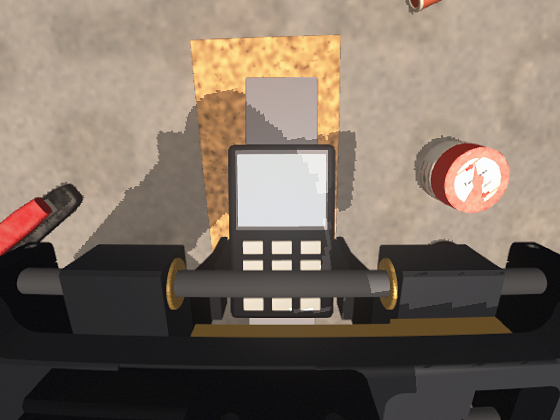

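```bash
python3 - <<'E'
from h import *
c=optics.capture('wrist')
P=ray(c,[(191,41),(340,36)],.004);print(P,np.linalg.norm(P[1]-P[0]))
d=P[1]-P[0];d/=np.linalg.norm(d);u=np.array([d[1],-d[0],0]);print(P.mean(0)+.115*u*(1 if u[0]<0 else -1), np.degrees(np.arctan2(-d[0],d[1]))) 
E
```

```text
[[0.66674463 0.21681657 0.004     ]
 [0.64674374 0.09021216 0.004     ]] 0.12817454035981835
[0.54315293 0.17145945 0.004     ] 171.0226378268656
```

Call:
{"method": "servo_tool", "body": {"deltas": [{"slide":[0.1,-0.1,0.4],"spin":0},{"slide":[0.1,-0.1,0.6],"spin":0},{"slide":[0.1,-0.1,0.6],"spin":0},{"slide":[0.1,-0.04,0.6],"spin":0},{"slide":[0.1,0,0.4],"spin":0},{"slide":[0,0,0.2],"spin":0},{"slide":[0,0,0],"spin":0}]}}

```text
time_s: 16.5
tcp_pos: [0.5267, 0.1698, 0.0516]
ee_rot: [[0.981, -0.193, -0.036], [-0.193, -0.981, -0.001], [-0.035, 0.008, -0.999]]
wrist_force: [-0.3, -0.7, -0.8]
gripper_width: 0.621
```

Call:
{"method": "servo_tool", "body": {"deltas": [{"slide":[-0.08,-0.1,0.2],"spin":-0.25},{"slide":[0,-0.1,0.2],"spin":0},{"slide":[0,0,0.2],"spin":0},{"slide":[0,0,0],"spin":0}]}}

```text
time_s: 16.9
tcp_pos: [0.5258, 0.176, 0.0369]
ee_rot: [[0.987, -0.156, -0.034], [-0.156, -0.988, 0.001], [-0.033, 0.004, -0.999]]
wrist_force: [-0.2, -0.3, -2.6]
gripper_width: 0.616
```

```bash
python3 - <<'E'
from h import *
w=optics.capture('scene');cv2.imwrite('pics/s12.png',cv2.resize(w['frame'][100:230,140:290,::-1],None,fx=5,fy=4.6*5/4.6*0.9,interpolation=cv2.INTER_CUBIC))
st()
E
```

```text
16.95 [0.5262 0.1762 0.0373] F [ 0.8 -1.2 -1.8] M [ 0.06 -0.04 -0.02] w 0.62
```

View pics/s12.png

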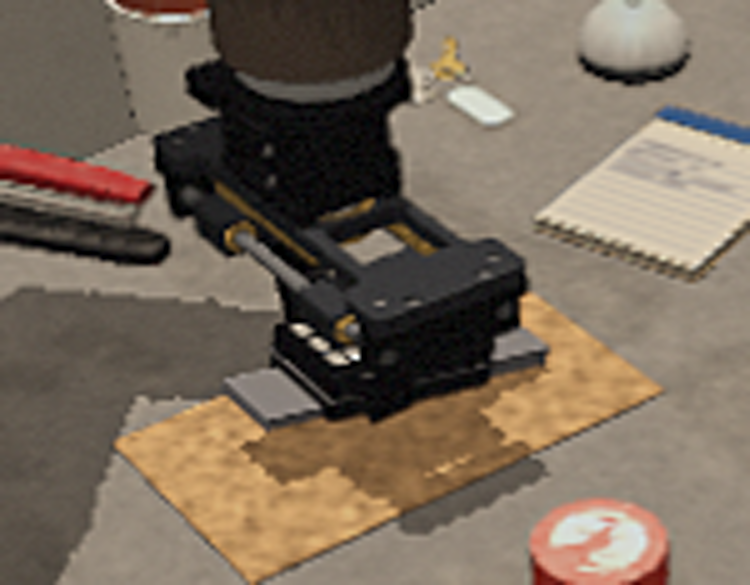

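Handset hovering over the mat; its tongue (about (545,350) in the crop) hangs slightly lower than the toe. Lowering slowly.

Call:
{"method": "servo_tool", "body": {"deltas": [{"slide":[0,0.02,0.1],"spin":0},{"slide":[0,0,0.1],"spin":0},{"slide":[0,0,0.1],"spin":0}]}}

```text
time_s: 17.25
tcp_pos: [0.5265, 0.1761, 0.0302]
ee_rot: [[0.987, -0.155, -0.031], [-0.155, -0.988, 0.002], [-0.031, 0.002, -1.0]]
wrist_force: [-1.4, -0.0, -0.4]
gripper_width: 0.621
```

Call:
{"method": "servo_tool", "body": {"deltas": [{"slide":[0,0,0.1],"spin":0},{"slide":[0,0,0.1],"spin":0}]}}

```text
time_s: 17.45
tcp_pos: [0.5261, 0.1763, 0.0259]
ee_rot: [[0.988, -0.155, -0.031], [-0.155, -0.988, 0.003], [-0.031, 0.002, -1.0]]
wrist_force: [-3.7, -0.2, 3.3]
gripper_width: 0.619
```

Call:
{"method": "servo_tool", "body": {"deltas": [{"slide":[0,0,0.1],"spin":0},{"slide":[0,0,0.1],"spin":0}]}}

```text
time_s: 17.65
tcp_pos: [0.5257, 0.1764, 0.0213]
ee_rot: [[0.988, -0.154, -0.03], [-0.154, -0.988, 0.003], [-0.03, 0.002, -1.0]]
wrist_force: [-2.9, -0.1, 3.3]
gripper_width: 0.617
```

Call:
{"method": "servo_tool", "body": {"deltas": [{"slide":[0,0,0.1],"spin":0},{"slide":[0,0,0.1],"spin":0}]}}

```text
time_s: 17.85
tcp_pos: [0.5256, 0.1765, 0.0161]
ee_rot: [[0.988, -0.154, -0.03], [-0.154, -0.988, 0.003], [-0.03, 0.002, -1.0]]
wrist_force: [-2.9, 0.2, 3.3]
gripper_width: 0.62
```

Call:
{"method": "servo_tool", "body": {"deltas": [{"slide":[0,0,0.08],"spin":0},{"slide":[0,0,0.08],"spin":0}]}}

```text
time_s: 18.05
tcp_pos: [0.5255, 0.1765, 0.0116]
ee_rot: [[0.988, -0.154, -0.03], [-0.154, -0.988, 0.003], [-0.03, 0.002, -1.0]]
wrist_force: [-1.8, 0.7, 3.9]
gripper_width: 0.623
```

Call:
{"method": "servo_tool", "body": {"deltas": [{"slide":[0,0,0.05],"spin":0}]}}

```text
time_s: 18.15
tcp_pos: [0.5255, 0.1765, 0.01]
ee_rot: [[0.988, -0.154, -0.03], [-0.154, -0.988, 0.003], [-0.03, 0.002, -1.0]]
wrist_force: [-3.2, 0.3, 3.3]
gripper_width: 0.622
```

Call:
{"method": "servo_tool", "body": {"deltas": [{"slide":[0,0,0.05],"spin":0}]}}

```text
time_s: 18.25
tcp_pos: [0.5255, 0.1765, 0.0086]
ee_rot: [[0.988, -0.154, -0.03], [-0.154, -0.988, 0.003], [-0.03, 0.002, -1.0]]
wrist_force: [-3.6, -0.3, 3.5]
gripper_width: 0.622
```

Call:
{"method": "servo_tool", "body": {"deltas": [{"slide":[0,0,0.05],"spin":0}]}}

```text
time_s: 18.35
tcp_pos: [0.5255, 0.1765, 0.0072]
ee_rot: [[0.988, -0.154, -0.03], [-0.154, -0.988, 0.003], [-0.03, 0.002, -1.0]]
wrist_force: [-2.6, -0.4, 2.9]
gripper_width: 0.621
```

Call:
{"method": "servo_tool", "body": {"deltas": [{"slide":[0,0,0.04],"spin":0}]}}

```text
time_s: 18.45
tcp_pos: [0.5255, 0.1765, 0.0068]
ee_rot: [[0.988, -0.154, -0.03], [-0.154, -0.988, 0.003], [-0.03, 0.002, -1.0]]
wrist_force: [-7.0, -1.0, 14.7]
gripper_width: 0.619
```

Call:
{"method": "servo_tool", "body": {"deltas": [{"slide":[0,0,-0.01],"spin":0}]}}

```text
time_s: 18.55
tcp_pos: [0.5256, 0.1765, 0.0072]
ee_rot: [[0.988, -0.154, -0.03], [-0.154, -0.988, 0.003], [-0.03, 0.002, -1.0]]
wrist_force: [-1.0, -0.1, 0.1]
gripper_width: 0.617
```

Call:
{"method": "servo_tool", "body": {"deltas": [{"slide":[0,0,0],"spin":0},{"slide":[0,0,0],"spin":0},{"slide":[0,0,0],"spin":0},{"slide":[0,0,0],"spin":0},{"slide":[0,0,0],"spin":0}], "gripper": 0}}

```text
time_s: 19.05
tcp_pos: [0.527, 0.1766, 0.0063]
ee_rot: [[0.988, -0.154, -0.028], [-0.154, -0.988, 0.003], [-0.028, 0.001, -1.0]]
wrist_force: [-0.2, 0.6, -0.6]
gripper_width: 0.96
```

```bash
python3 - <<'E'
from h import *
w=optics.capture('wrist');cv2.imwrite('pics/w13.png',w['frame'][:,:,::-1])
st()
E
```

```text
19.1 [0.5269 0.1766 0.0063] F [ 0.1 -0.1 -0.1] M [-0.04 -0.08 -0.02] w 0.977
```

View pics/w13.png

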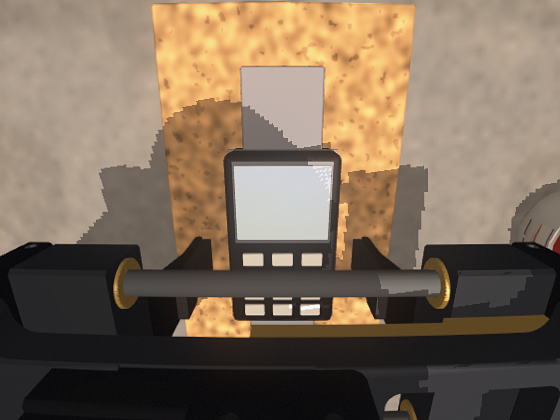

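Released; both fingers stand clear of the body. Raising straight up.

Call:
{"method": "servo_tool", "body": {"deltas": [{"slide":[0,0,-0.2],"spin":0},{"slide":[0,0,-0.3],"spin":0},{"slide":[0,0,-0.5],"spin":0},{"slide":[0,0,-0.6],"spin":0},{"slide":[0,0,-0.6],"spin":0},{"slide":[0,0,-0.8],"spin":0},{"slide":[0,0,-0.8],"spin":0},{"slide":[0,0,-0.8],"spin":0},{"slide":[0,0,-0.8],"spin":0},{"slide":[0,0,0],"spin":0}]}}

```text
time_s: 20.1
tcp_pos: [0.5322, 0.1764, 0.156]
ee_rot: [[0.988, -0.153, -0.02], [-0.153, -0.988, 0.007], [-0.021, -0.004, -1.0]]
wrist_force: [0.2, 0.6, 0.9]
gripper_width: 1.0
```

```bash
python3 - <<'E'
from h import *
st()
for n in ['wrist','scene','top']:
    w=optics.capture(n);cv2.imwrite(f'pics/{n}14.png',w['frame'][:,:,::-1])
E
```

```text
20.1 [0.5322 0.1764 0.156 ] F [0.2 0.6 0.9] M [ 0.01 -0.1  -0.01] w 1.0
```

View pics/wrist14.png

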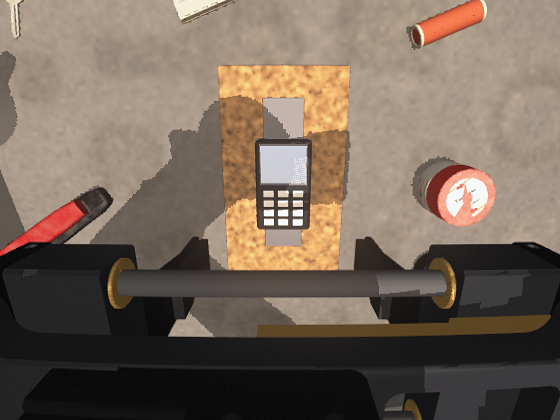

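View pics/scene14.png

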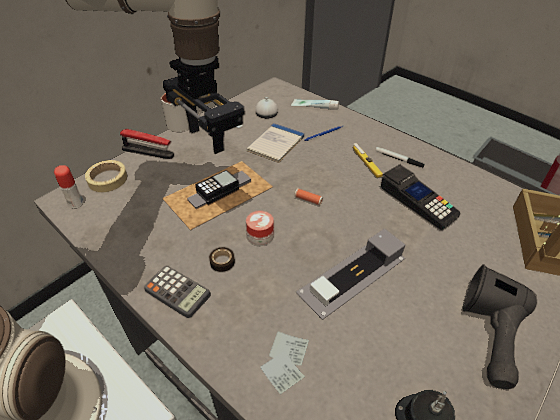

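```bash
python3 - <<'E'
from h import *
c=optics.capture('wrist')
P=ray(c,[(256,139),(312,139),(310,229),(257,228)],.034)
m=ray(c,[(218,66),(350,66)],.004)
a=P[:2].mean(0)-P[2:].mean(0);print('hs',P.mean(0),np.degrees(np.arctan2(a[1],a[0])),np.linalg.norm(a),np.linalg.norm(P[0]-P[1]))
d=m[1]-m[0];th=np.arctan2(d[0],-d[1]);yaw=-abs(np.pi/2-np.arctan2(-d[1],-d[0]));print('mat yaw',np.degrees(yaw),np.linalg.norm(d))
ax=np.array([np.cos(yaw),np.sin(yaw)]);ctr=m.mean(0)[:2]-.115*ax
e=P.mean(0)[:2]-ctr;print('ctr',ctr,'along',e@ax,'across',e@[-ax[1],ax[0]])
E
```

```text
hs [0.54330758 0.17000146 0.034     ] -8.986700285787503 0.08820570630507517 0.05148280178382003
mat yaw -8.78132356997278 0.1265811711984527
ctr [0.53918438 0.17028665] along 0.004118402678696816 across 0.000347617713184045
```

```bash
python3 -c "
from h import *
r.finish_job();st()"
```

```text
the job is handed in; nothing more can be done
the job is handed in; nothing more can be done
```

The handset is out of the cradle and lying flat, keys up, in the middle of the cork mat. The job is handed in; no verdict was reported.

**Taking it out:** I eased the handset back about 22 mm onto the sprung pad, to about 6 N. I then tipped the toe up over the lip with the tongue still under the hood, and drew it out forwards. From the scene picture, the toe's underside stood at about 35 to 39 mm when tipped, against the 28 mm needed.

**Forces:** The wrist readings suggest at most about 6.5 N against the pad and about 4 N against the hood roof. I only read them between moves, so they would miss any short peak. Putting it down reached about 17 N on the mat.

**Last checks:**
- **Position:** The handset is about 4 mm along and under 1 mm across from the mat's middle. Its length is about 0.2° off the mat's.
- **Flatness:** I judged this only by eye and by the contact force when it was set down.
- **Jar, tape roll and coin roll:** They look where they were, judged by eye only.
- **Gripper:** It is open and about 15 cm up, touching nothing. The clock was at about 20 s of the 51 s.

**Disagreement:** The last wrist picture put the mat's centre about 4 mm from the earlier estimates, well within tolerance. The tool's tilt also drifted by up to about 2° as it moved, with no visible effect on the result.

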